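# Jack up the weighted beam of a bonding press and hold it

## Task

Pick up the small lever jack and stand it on the worktop with its saddle centred under the lift pad on the underside of the bonding press's weighted beam, handle still up. Pump its handle once as a trial, all the way down and all the way back up so that the beam rests again, then press the handle fully down a second time and finish while holding it down, so that the jack alone keeps the beam raised off the sample. Do not push or lift the press beam with the robot, and leave the sample, the petri dish, the vial and the lamp tube where they are.

Things in the scene. Friction and masses are not known exactly. Their poses are not given: they have to be found in the camera images.
- jack: small lever jack, loose, about 0.8 kg; origin on its underside, midway below its column. x points to the saddle, -x to the pump handle, z up. Steel foot plate 200 x 64 x 8 mm (x from -110 to +90 mm), square grey column at the origin, 26 x 26 mm, top 90 mm above the worktop; saddle post 60 mm ahead (+x) of the column, pump handle rising behind it (-x)
- jack_grip (a point): point on the column's axis 72 mm above the jack's underside: grip the column here across its two free sides (along the jack's y, 26 mm wide), from above; axes as the jack's
- saddle_top (a point): centre of the flat top of the round steel saddle, 36 mm across, 60 mm ahead of the column; 55 mm above the worktop with the handle up, up to 75 mm with the handle down
- handle_bar (a point): middle of the black cross-bar ending the pump handle: 22 mm thick, 60 mm long, along the jack's y. Handle up: 118 mm behind the column's axis, 101 mm high; it swings on a 105 mm radius about a pin 22 mm behind the column at 58 mm height, to 127 mm behind and 60 mm high when down. Push it down from above or pinch it; 4 to 9 N under load; springs back up when let go
- jack_handle (a joint): pump handle angle: 0 up (a spring keeps it there), 0.40 rad at its lower stop; the saddle rises 20 mm over that stroke, in proportion, and falls again when the handle is let up
- press: bonding press, fixed to the worktop; origin on the worktop straight below the lift pad, x along the beam from its free end to the hinge. Grey base plate 135 x 110 x 12 mm, x from +55 to +190 mm; the space below the beam's free end is open from the front and both sides; the hinge is 150 mm from the pad; the load on the pad is about 6 N and it rises about 15 mm when jacked fully
- lift_pad (a point): centre of the lower face of the lift pad: round steel boss, 20 mm across, under the beam's free end, marked by a bolt head in a dark ring on the beam's top straight above; 60 mm high at rest. Aluminium beam 40 mm wide, 66 to 80 mm high, its free end 22 mm beyond the pad; three stacked round steel weights on it 85 mm from the pad towards the hinge (top at 152 mm)
- sample: black resin sample, 30 mm across, 18 mm high, loose in its nest on the press base under the press foot; origin at its underside
- petri_dish: bystander: petri dish 67 mm across, 17 mm high, loose
- vial: bystander: small vial with black cap, 23 mm across, 53 mm high, loose
- lamp_tube: bystander: grey cylindrical lamp housing lying on its side, 43 x 95 x 43 mm, loose

How it is judged:
By the outcome, as a careful person would: the job done as asked, in the order asked, and still so for the second after the job is handed in, while the arm keeps its last pose, push and grip.
It also fails if it takes over 54 s, if anything falls off the work surface, if the arm or the gripper's body presses on something with over 40 N, if the wrist force passes 120 N, or if a joint passes its speed limit or range.

## Robot

A 7-joint arm with a two-finger parallel gripper is mounted at the origin on a cart in front of the work surface, level with it; the furniture and walls round the work are solid. World frame = base frame: x ahead of the robot, y to its left, z up, the work surface at z = 0. Lengths are in mm, angles in rad, forces in N, time in s.
With the tool pointing down it reaches from about 400 to 875 mm from the base axis. Payload 4.4 kg.
Tool frame: the origin (TCP) lies at the very end of the fingers, on their centre line; the grasp point (between the pads) lies 19 mm behind it; z points along the fingers, y is the direction in which the jaws open and shut (so a half turn about z gives the same grasp; the last joint's range is limited). The gripper opens to 85 mm and grips with 20 to 120 N. Pads are 22 mm wide; open, the fingers measure 114 mm over their backs; the gripper's body (76 mm by 85 mm) begins 54 mm behind the grasp point. The pads swing forward as they close: fully open they stand 13 mm farther back than shut.
Start: joints at [-1.17, 0.628, 0.038, 1.517, -0.027, 0.996, -0.02], TCP at [292.5, 580.484, 231.313] pointing down, gripper open.
Joint ranges: [-3.06, 3.06], [-0.37, 2.12], [-1.25, 1.32], [0.18, 2.47], [-1.1, 4.24], [0.23, 1.98], [-2.94, 2.94]. Speed limits (rad/s): [2.57, 2.57, 3.14, 3.14, 3.14, 3.14, 3.14].

## Interface

Orientations are given as [roll, pitch, yaw] about the fixed x, y, z axes, in that order (R = Rz(yaw) Ry(pitch) Rx(roll)).
In Python, from cell import ctrl gives the robot as it stands. The module is installed in compiled form; this text tells all that it offers.
- The arm moves only by the shell command python3 -m jog 'ROWS'. ROWS is text: rows parted by semicolons, each of 7 numbers parted by spaces: the shift along the tool's x, y, z in mm, then the turn, a rotation vector about the tool's x, y, z in degrees, then the opening, from -1 (shut) to 1 (fully open). In form: x y z wx wy wz claw; .... A call has 1 to 8 rows; each row is the pose to reach, as a shift and turn from the pose commanded when the call began, along the tool's axes at that moment; what a row does not reach only later rows make up. A row lasts 1/8 s, in which the tool goes at most 62.5 mm and 10.7 degrees, less where a joint would pass 70% of its speed; a pose out of reach is approached as far as the arm can. A call with a gripper value outside its range is refused whole. The fingers move at their own pace and stop on an object; the grip force is fixed at half the most. Time passes only in rows, so rows that repeat a pose let the fingers close. It gives the time, the measured TCP pose, the force and the opening at its end, in the units of the state.
- ctrl.read_state(): the state, without advancing time (a new reading comes with each control period).
- ctrl.get_image(name): name is "scene" or "top" or "wrist"; returns a dict with "image" (400x640x3 uint8, red, green, blue), "z_map" (400x640 float32, mm along the optical axis (not along the pixel's ray), 0 where there is no reading), "vertical_fov" (degrees; the focal length in pixels is half the picture's height over the tangent of half this angle, whatever the lens; pixels are square), "cx", "cy" (the principal point, pixels), "extrinsics" (4x4, takes a point from world to camera coordinates); the wrist camera has in their place "hand_eye" (4x4, takes a point from camera to tool coordinates, whose origin is the TCP and whose axes are the flange's). Camera axes: x right, y down, z forward; pixel columns grow to the right and rows downward; lengths in mm; the calibration is good to about 2 mm. A picture is of the moment at which its call begins: read the wrist's pose just before it.
- ctrl.finish_job(): hands the job in, once; it reports no verdict.
The state is a dict: "clock": time; "qpos": joint angles; "qd": joint speeds; "tau": joint torques, N m; "eef_pos": TCP position; "tool_rot": TCP orientation; "force": force on the tool from outside, world axes, zero at the start; "torque": the same for the moment, N m; "width": finger opening in mm.
Only numpy, scipy, OpenCV 4.12 (cv2) and the standard library are available. Lean on these libraries where they do the work, as an engineer would, in place of code of your own. Each camera call takes 0.05 s, during which the arm holds its last target.

## Working session

There is one attempt and no reset: what is moved stays moved. The work goes in short steps, Python scripts to look and compute and a shell command to move; the robot and the scene stay as the last step left them, time stands still between calls to the robot, and variables do not carry over. Pictures are saved under pics/ and viewed, and the job is handed in when it is done.

```bash
mkdir -p pics; cat > h.py <<'E'
from cell import ctrl
import numpy as np, cv2
from scipy.spatial.transform import Rotation as R
def K(d):
    f=200/np.tan(np.radians(d["vertical_fov"])/2); return f,d["cx"],d["cy"]
def grab(name,fn):
    s=ctrl.read_state(); d=ctrl.get_image(name); d["state"]=s
    cv2.imwrite("pics/"+fn+".png",d["image"][:,:,::-1]); np.save("pics/"+fn+".npy",d,allow_pickle=True); return d
def load(fn): return np.load("pics/"+fn+".npy",allow_pickle=True).item()
def c2w(d):
    if "extrinsics" in d: return np.linalg.inv(d["extrinsics"])
    T=np.eye(4); s=d["state"]; T[:3,:3]=R.from_euler('xyz',s["tool_rot"]).as_matrix(); T[:3,3]=s["eef_pos"]
    return T@d["hand_eye"]
def cloud(d):
    f,cx,cy=K(d); z=d["z_map"]; v,u=np.mgrid[:400,:640]
    P=np.stack([(u-cx)/f*z,(v-cy)/f*z,z,np.ones_like(z)],-1)@c2w(d).T
    P=P[...,:3]; P[z==0]=np.nan; return P
def ray(d,u,v,zw):
    f,cx,cy=K(d); T=c2w(d); r=T[:3,:3]@np.array([(u-cx)/f,(v-cy)/f,1]); o=T[:3,3]; return o+r*(zw-o[2])/r[2]
def crop(fn,x0,y0,x1,y1,k,out):
    im=load(fn)["image"][y0:y1,x0:x1,::-1]; cv2.imwrite("pics/"+out+".png",cv2.resize(im,None,fx=k,fy=k,interpolation=cv2.INTER_CUBIC))
E
python3 - <<'E'
from h import *
s=ctrl.read_state(); print(s)
for n in ("scene","top","wrist"):
    d=grab(n,n+"0"); print(n,d["vertical_fov"],d["cx"],d["cy"],c2w(d).round(2).tolist())
E
```

```text
{'clock': 0.0, 'qpos': array([-1.16976019,  0.62926654,  0.0384027 ,  1.51836984, -0.02699499,
        0.99632319, -0.020011  ]), 'qd': array([-0.00034188, -0.00201622, -0.00134766,  0.00076204,  0.00135738,
       -0.00054059,  0.00027675]), 'tau': array([ 1.17821455e-03, -5.63393748e+01,  1.22699350e+00, -1.93441826e+01,
        1.11308077e-02,  1.05155009e-02,  2.67226147e-05]), 'eef_pos': array([292.21345999, 579.91062929, 230.43937222]), 'tool_rot': array([-3.13974231e+00,  1.64761775e-06,  2.67477996e+00]), 'force': array([-0.32853321,  0.71246425,  0.09832173]), 'torque': array([ 0.00708558,  0.02210828, -0.00438944]), 'width': 85.10983625318866}
scene 45.15291177242743 315.30461591775384 212.08639219179858 [[0.97, -0.21, 0.14, 361.91], [-0.26, -0.8, 0.55, -657.83], [-0.0, -0.56, -0.83, 1013.39], [0.0, 0.0, 0.0, 1.0]]
top 43.960464244751776 320.44583688688317 200.42681372723987 [[-0.02, -0.99, 0.16, 337.82], [-1.0, 0.02, 0.02, -69.0], [-0.03, -0.15, -0.99, 1412.17], [0.0, 0.0, 0.0, 1.0]]
wrist 68.29805702342112 319.8259551630657 199.85783900329878 [[0.45, 0.85, 0.27, 224.01], [0.89, -0.43, -0.14, 615.88], [-0.0, 0.3, -0.95, 372.62], [0.0, 0.0, 0.0, 1.0]]
```

View pics/scene0.png

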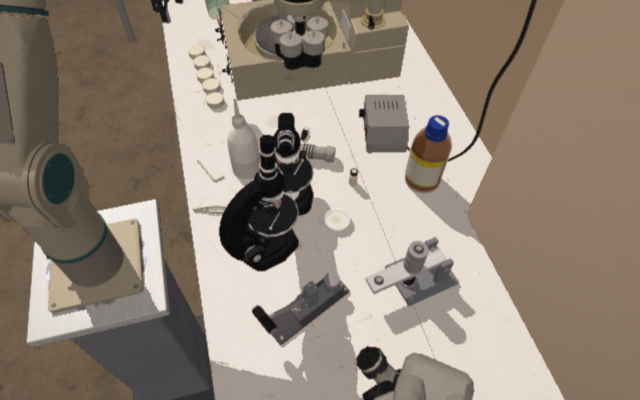

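View pics/top0.png

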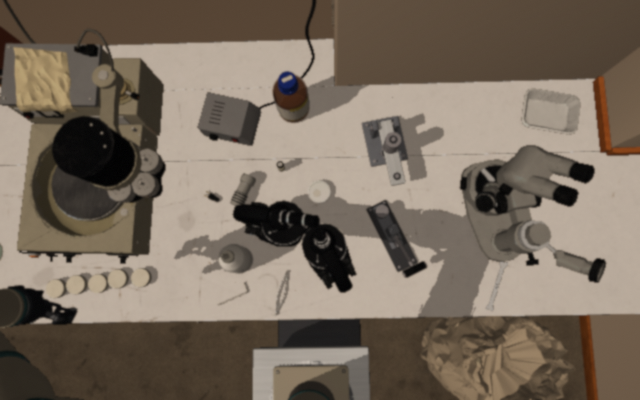

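View pics/wrist0.png

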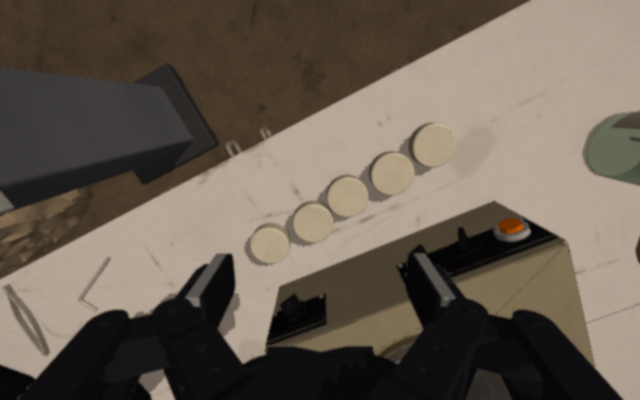

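The scene view shows the jack at about (300,307) with its handle bar at (264,320), and the press at (415,275) with its bolt head at (379,281). In the top view the jack is at (395,238) and the press at (390,150). A black microscope stands beside the jack. Next I'll measure positions in enlarged crops.

```bash
python3 - <<'E'
from h import *
crop("top0",300,100,460,290,3.1,"topc"); crop("scene0",230,220,480,360,3.2,"scenec")
E
```

```text
(no output)
```

View pics/topc.png

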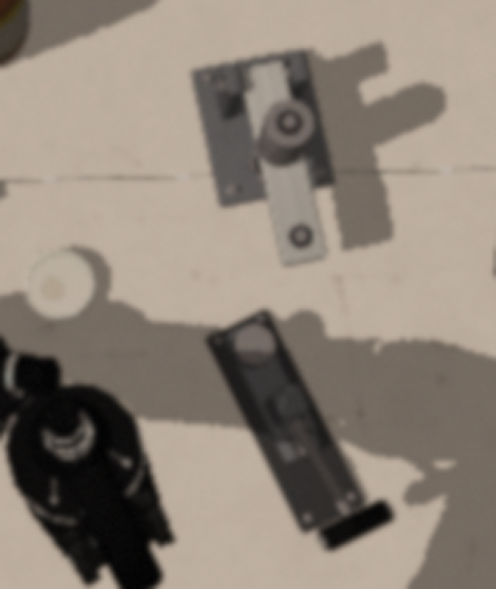

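View pics/scenec.png

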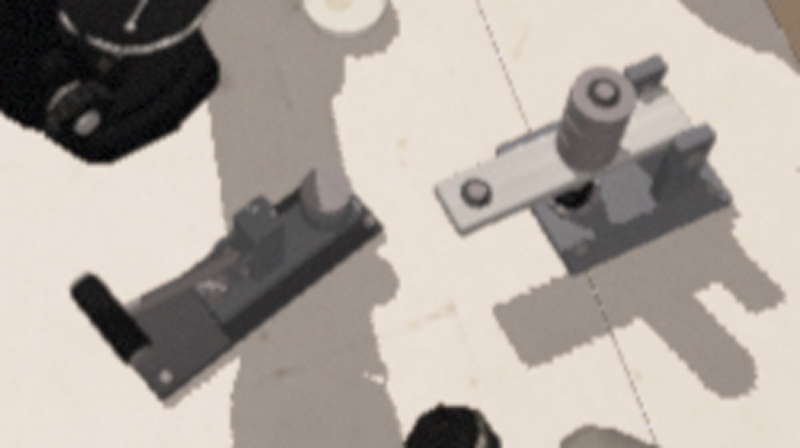

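```bash
python3 - <<'E'
from h import *
t=load("top0"); s=load("scene0")
def T(u,v,z): return ray(t,300+u/3.1,100+v/3.1,z)[:2].round(1)
def S(u,v,z): return ray(s,230+u/3.2,220+v/3.2,z)[:2].round(1)
for n,p,z in [("c1",(207,337),8),("c2",(267,310),8),("c3",(367,500),8),("c4",(305,530),8),("bolt",(300,236),86),("saddle",(253,343),55),("col",(291,400),90),("bar",(357,524),110),("beamL",(283,264),80),("beamR",(327,255),80),("hL",(247,65),80),("hR",(285,60),80),("basefL",(221,206),12),("basefR",(331,184),12),("basebL",(193,72),12),("basebR",(311,50),12)]: print("T",n,T(*p,z))
for n,p,z in [("bolt",(476,191),86),("saddle",(326,182),55),("col",(258,214),90),("bar",(110,316),110),("p1",(382,228),8),("p2",(166,402),8),("beam1",(436,192),80),("beam2",(462,232),80)]: print("S",n,S(*p,z))
# depth checks
P=cloud(t); 
for u,v in [(396.8,176),(381.6,210.6),(394,229),(415,269),(340,260),(345,180)]:
    print(P[int(round(v)),int(round(u))].round(1))
P=cloud(s)
for n,p in [("bolt",(476,191)),("saddle",(326,182)),("col",(258,208)),("bar",(110,316))]:
    print(n,P[int(round(220+p[1]/3.2)),int(round(230+p[0]/3.2))].round(1))
E
```

```text
T c1 [ 531.4 -168.9]
T c2 [ 555.3 -224.9]
T c3 [ 379.6 -308.2]
T c4 [ 353.8 -251.3]
T bolt [ 608.3 -247.7]
T saddle [ 518.6 -206.2]
T col [ 463.8 -233.4]
T bar [ 356.8 -281.5]
T beamL [ 584.7 -232.6]
T beamR [ 591.9 -271.4]
T hL [ 767.1 -207.7]
T hR [ 770.8 -241.9]
T basefL [ 653.5 -185.7]
T basefR [ 672.  -288.5]
T basebL [ 783.5 -163.8]
T basebR [ 802.1 -275.6]
S bolt [ 609.5 -247.4]
S saddle [ 519.9 -200.7]
S col [ 464.5 -228.4]
S bar [ 356.7 -281.1]
S p1 [ 556.2 -223.4]
S p2 [ 380.2 -307.2]
S beam1 [ 585.  -238.6]
S beam2 [ 592.4 -270.7]
[ 609.  -248.6   83.8]
[ 517.6 -207.2   55. ]
[ 463.6 -233.3   92.9]
[ 356.9 -281.1  110.3]
[379.3 -85.7 239.2]
[ 617.4 -109.2    2.4]
bolt [ 608.7 -250.1   90.2]
saddle [ 519.7 -202.1   57.3]
col [ 466.4 -224.4   90.1]
bar [ 355.9 -282.5  112.6]
```

```bash
python3 - <<'E'
from h import *
Q=np.concatenate([cloud(load(n)).reshape(-1,3) for n in("top0","scene0")]); Q=Q[~np.isnan(Q[:,0])]
xs=range(150,950,50); print("x:",list(xs))
for y in range(650,-700,-50):
    row=[]
    for x in xs:
        m=(abs(Q[:,0]-x-25)<25)&(abs(Q[:,1]-y-25)<25); row.append(int(np.percentile(Q[m,2],99)) if m.sum()>5 else -99)
    print(y,row)
s=ctrl.read_state(); print(s["clock"],s["force"].round(2))
E
```

```text
x: [150, 200, 250, 300, 350, 400, 450, 500, 550, 600, 650, 700, 750, 800, 850, 900]
650 [-890, 5, 6, 25, 106, 138, 139, 136, 125, 125, 140, 139, 271, 274, 278, 275]
600 [-890, 7, 7, 339, 104, 138, 138, 125, 125, 125, -99, 138, 270, 271, 277, 275]
550 [-893, 5, 477, 481, 24, 139, 137, 125, 126, 125, -99, 134, 270, 273, 275, 290]
500 [-888, 318, 494, 493, 25, 139, 139, 124, 124, -99, -99, 141, 262, 271, 291, 325]
450 [-887, 5, 6, 24, 107, 138, 139, 245, 471, 470, 468, 323, 303, 302, 367, 365]
400 [-895, 671, 698, 17, 22, 126, 135, 467, 470, 471, 470, 327, 299, 300, 366, 199]
350 [-289, 769, 702, 6, 7, 6, 6, 336, 469, 469, 468, 6, 6, 5, 7, 6]
300 [789, 789, 6, 6, 7, 6, 6, 6, 7, 6, 6, 7, 87, 8, 8, 6]
250 [767, 6, 6, 6, 7, 6, 6, 6, 16, 6, 6, 86, 93, 93, 93, 6]
200 [-894, 6, 8, 6, 194, 193, 6, 41, 44, 5, 6, 92, 93, 94, 90, 6]
150 [-169, 6, 7, 8, 247, 196, 221, 224, 44, 46, 6, 91, 93, 92, 5, 7]
100 [-20, 6, 6, 6, 5, 103, 250, 248, 6, 23, 5, 6, 59, 74, 16, 5]
50 [-325, 12, 12, 11, 6, 127, 269, 257, 6, 50, 56, 6, 152, 220, 218, 5]
0 [-337, 6, 6, 5, 123, 128, 295, 254, 6, 6, 6, 6, 161, 220, 21
[... 210 characters left out ...]
200 [-788, 6, 6, 6, 6, 5, 14, 58, 6, 5, 16, 97, 97, 6, 6, 638]
-250 [-879, 5, 5, 7, 13, 85, 94, 59, 83, 87, 158, 155, 97, 6, 5, 646]
-300 [-889, 5, 5, 114, 115, 84, 25, 5, 83, 86, 152, 115, 97, 10, 6, 594]
-350 [-890, 5, 6, 6, 113, 5, 6, 5, 5, 5, 5, 5, 5, 5, 6, 539]
-400 [-891, 5, 6, 5, 6, 5, 5, 6, 5, 6, 6, 5, 5, 5, 6, 482]
-450 [-294, 5, 6, 6, 6, 5, 221, 234, 67, 59, 6, 6, 6, 6, 5, 433]
-500 [-484, 7, 7, 6, 13, 20, 223, 318, 321, 296, 16, 5, 5, 5, 5, 428]
-550 [-402, 5, 9, 9, 238, 265, 362, 365, 327, 322, 68, 5, 5, 6, 5, 425]
-600 [-234, 5, 5, 6, 235, 265, 383, 383, 379, 324, 6, 6, 5, 7, 6, 426]
-650 [-220, 7, 5, 268, 249, 4, 2, 382, 383, -99, 5, 8, 39, 40, 40, 425]
0.15 [-0.13  0.33  1.1 ]
```

```bash
cat >> h.py <<'E'
def rows(targets):
    s=ctrl.read_state(); M=R.from_euler('xyz',s["tool_rot"]); 
    print("now",s["clock"],s["eef_pos"].round(1),np.degrees(s["tool_rot"]).round(2),"F",s["force"].round(1),"w",round(s["width"],1),"q",s["qpos"].round(2))
    for x,y,z,yaw in targets:
        D=R.from_euler('xyz',[np.pi,0,np.radians(yaw)])
        print((M.inv().apply(np.array([x,y,z])-s["eef_pos"])).round(1),np.degrees((M.inv()*D).as_rotvec()).round(1))
E
python3 - <<'E'
from h import *
rows([(292,580,480,153.3),(400,400,480,120),(430,270,480,100),(500,100,480,70),(530,-100,480,45),(464,-234,480,25)])
E
```

```text
now 0.15 [292.3 580.1 230.6] [-179.92    0.    153.25] F [-0.1  0.3  1.1] w 85.4 q [-1.17  0.63  0.04  1.52 -0.03  1.   -0.02]
[ 2.000e-01 -5.000e-01 -2.494e+02] [-0.1  0.  -0. ]
[-177.2 -112.7 -249.2] [-0.1  0.  33.3]
[-262.5 -215.3 -249.1] [-0.1  0.  53.3]
[-401.5 -335.6 -248.9] [-0.1  0.1 83.3]
[-518.3 -500.7 -248.7] [-1.000e-01  1.000e-01  1.083e+02]
[-519.7 -650.  -248.5] [-0.000e+00  1.000e-01  1.283e+02]
```

```bash
python3 -m jog '0 0 -60 0 0 0 1; 0 0 -120 0 0 0 1; 0 0 -180 0 0 0 1; 0 0 -240 0 0 0 1; -45 -28 -249 0 0 10 1; -90 -57 -249 0 0 18 1; -133 -85 -249 0 0 26 1; -177 -113 -249 0 0 33 1'
python3 - <<'E'
from h import *
rows([(400,400,480,120),(430,270,480,100),(500,100,480,70),(530,-100,480,45),(464,-234,480,25)])
E
```

```text
clock: 1.15
eef_pos: [400.2, 398.3, 480.1]
tool_rot: [-3.141, -0.0, 2.095]
force: [0.3, -0.2, -0.4]
width: 85.5
now 1.15 [400.2 398.3 480.1] [-179.98   -0.    120.02] F [ 0.3 -0.2 -0.4] w 85.5 q [-0.98  0.34  0.22  1.33 -0.07  1.48 -0.24]
[1.6 0.7 0.1] [-0. -0.  0.]
[-125.9  -38.4    0.2] [-0.  0. 20.]
[-3.082e+02 -6.280e+01  2.000e-01] [-0.  0. 50.]
[-4.963e+02 -1.369e+02  2.000e-01] [-0.  0. 75.]
[-5.793e+02 -2.611e+02  2.000e-01] [-0.  0. 95.]
```

```bash
python3 -m jog '-45 -13 0 0 0 8 1; -86 -26 0 0 0 14 1; -126 -38 0 0 0 20 1; -185 -46 0 0 0 30 1; -245 -54 0 0 0 40 1; -305 -62 0 0 0 50 1; -362 -85 0 0 0 58 1; -418 -107 0 0 0 66 1'
python3 - <<'E'
from h import *
rows([(530,-100,480,45),(464,-234,480,25),(464,-234,250,25)])
E
```

```text
clock: 2.15
eef_pos: [517.8, -17.0, 480.1]
tool_rot: [-3.141, 0.0, 0.943]
force: [1.1, 0.3, -0.1]
width: 85.5
now 2.15 [517.8 -17.  480.1] [-179.99    0.     54.  ] F [ 1.1  0.3 -0.1] w 85.5 q [-0.46  0.29  0.63  1.46 -0.17  1.45 -0.47]
[-60.   58.7   0.1] [-0.  0.  9.]
[-2.072e+02  8.400e+01  1.000e-01] [-0.  0. 29.]
[-207.2   84.1  230.1] [-0.  0. 29.]
```

```bash
python3 -m jog '-50 40 0 0 0 8 1; -104 66 0 0 0 15 1; -156 75 0 0 0 22 1; -207 84 0 0 0 29 1; -207 84 55 0 0 29 1; -207 84 110 0 0 29 1; -207 84 170 0 0 29 1; -207 84 170 0 0 29 1'
python3 - <<'E'
from h import *
rows([(464,-234,250,25)])
grab("wrist","w1")
E
```

```text
clock: 3.15
eef_pos: [462.6, -230.1, 307.0]
tool_rot: [-3.134, 0.006, 0.44]
force: [-0.7, -0.8, 1.5]
width: 85.5
now 3.15 [ 462.6 -230.1  307. ] [-179.59    0.35   25.23] F [-0.7 -0.8  1.5] w 85.5 q [-0.1   0.44  0.74  1.79 -0.33  1.06 -0.36]
[-0.   4.5 57. ] [-0.4  0.3  0.2]
```

View pics/w1.png

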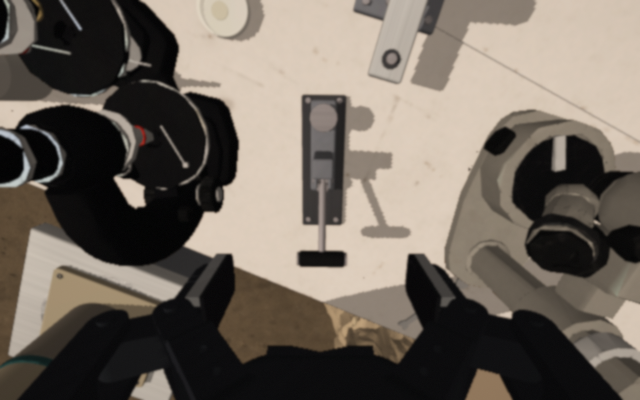

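The wrist view shows the jack upright in the picture. Its saddle is at about (323,116), the column at (323,157) and the bar at (322,259). The press bolt is at (391,59).

```bash
python3 - <<'E'
from h import *
crop("w1",270,0,450,290,2.05,"w1c")
E
```

```text
(no output)
```

View pics/w1c.png

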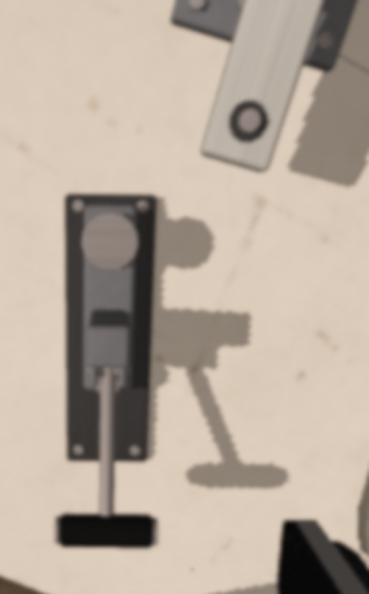

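```bash
python3 - <<'E'
from h import *
w=load("w1"); P=cloud(w)
for n,p,z in [("c1",(66,195),8),("c2",(157,195),8),("c3",(150,460),8),("c4",(68,460),8),("saddle",(109,241),55),("col",(108,348),90),("bar",(107,530),112),("bolt",(249,121),86),("beamL",(203,154),80),("beamR",(265,170),80)]:
    u,v=270+p[0]/2.05,p[1]/2.05
    print(n,ray(w,u,v,z)[:2].round(1),P[int(round(v)),int(round(u))].round(1))
E
```

```text
c1 [ 533.7 -166. ] [ 533.7 -165.5    5.8]
c2 [ 560.4 -222.6] [ 561.3 -223.6   -1.8]
c3 [ 382.5 -306.4] [ 379.7 -308.2   -1.7]
c4 [ 354.8 -248.1] [ 355.1 -247.6    7.4]
saddle [ 520.4 -204.9] [ 519.8 -204.9   54.5]
col [ 465.2 -230.4] [ 465.1 -230.9   89.9]
bar [ 364.5 -277.4] [ 362.9 -277.9  110.2]
bolt [ 611.1 -246.2] [ 611.2 -245.9   84.5]
beamL [ 586.6 -232. ] [ 587.2 -232.3   76. ]
beamR [ 594.1 -267.7] [ 607.2 -283.1   -1.8]
```

```bash
python3 - <<'E'
from h import *
rows([(464.6,-232,120,25),(464.6,-232,54,25)])
E
```

```text
now 3.2 [ 464.6 -231.8  310. ] [-1.7989e+02  1.3000e-01  2.5230e+01] F [0.7 0.1 1.4] w 85.6 q [-0.1   0.43  0.74  1.78 -0.33  1.06 -0.36]
[  0.4   0.5 190. ] [-0.1  0.1  0.2]
[  0.5   0.7 256. ] [-0.1  0.1  0.2]
```

```bash
python3 -m jog '0 0 50 0 0 0 1; 0 0 110 0 0 0 1; 0 0 160 0 0 0 1; 0 0 200 0 0 0 1; 0 0 230 0 0 0 1; 0 0 250 0 0 0 1; 0 0 256 0 0 0 1; 0 0 256 0 0 0 1'
python3 - <<'E'
from h import *
rows([(464.6,-232,54,25)])
grab("wrist","w2"); grab("scene","s2")
crop("s2",200,180,440,360,3.3,"s2c")
E
```

```text
clock: 4.2
eef_pos: [467.0, -233.0, 55.7]
tool_rot: [3.139, -0.002, 0.441]
force: [0.8, -0.4, 0.3]
width: 85.6
now 4.2 [ 467.  -233.    55.7] [ 1.7987e+02 -1.3000e-01  2.5270e+01] F [ 0.8 -0.4  0.3] w 85.6 q [ 0.13  0.77  0.43  2.02 -0.67  0.49 -0.07]
[-1.7 -1.9  1.6] [ 0.1 -0.1  0.3]
```

View pics/w2.png

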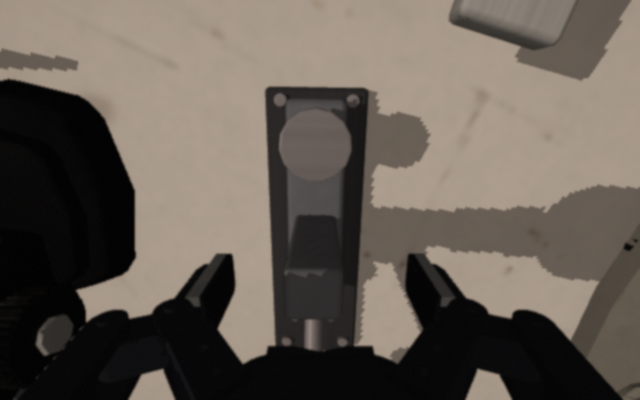

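View pics/s2c.png

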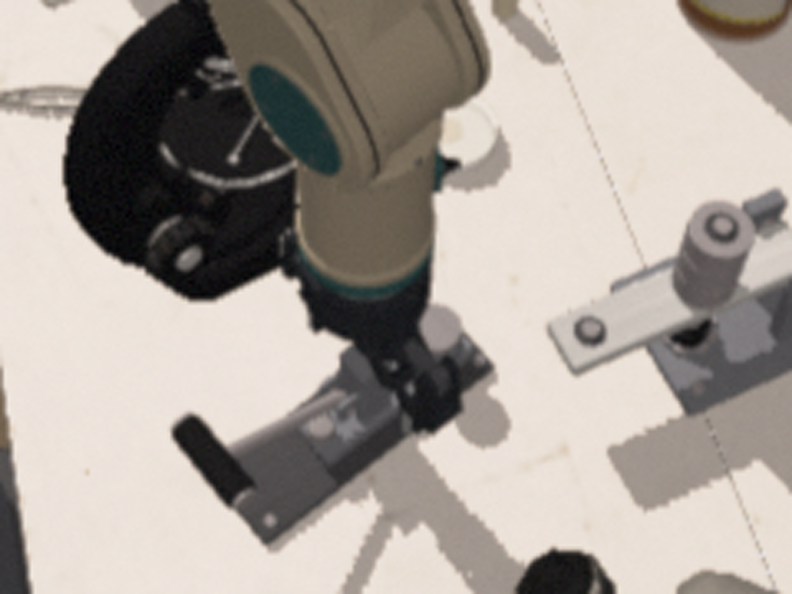

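The wrist view shows the saddle at (315,145). The column top spans about (287–341, 268–320), a little left of the jaw midline at 320.

```bash
python3 - <<'E'
from h import *
w=load("w2"); s=ctrl.read_state(); print(s["eef_pos"])
w["state"]["eef_pos"]=s["eef_pos"]
P=cloud(w)
for n,p,z in [("saddle",(315,145),55),("coltop",(314,294),90),("tl",(287,268),90),("br",(341,320),90),("c1",(266,88),8),("c2",(367,89),8)]: 
    print(n,ray(w,*p,z).round(1),P[p[1],p[0]].round(1))
rows([(464.6,-232,54,25)])
E
```

```text
[ 466.54130653 -232.80202554   55.73614954]
saddle [ 520.  -204.3   55. ] [ 519.9 -204.3   54.4]
coltop [ 466.8 -229.2   90. ] [ 466.5 -229.3   89.6]
tl [ 473.4 -213.8   90. ] [ 471.4 -214.2   86.6]
br [ 459.7 -245.6   90. ] [ 401.3 -281.2    7.7]
c1 [ 532.8 -165.     8. ] [ 532.8 -164.6    5.8]
c2 [ 558.4 -220.4    8. ] [ 5.592e+02 -2.212e+02  5.000e-01]
now 4.3 [ 466.5 -232.8   55.7] [ 1.7987e+02 -1.2000e-01  2.5270e+01] F [-0.   0.5  1.2] w 85.2 q [ 0.13  0.77  0.43  2.02 -0.67  0.49 -0.07]
[-1.4 -1.6  1.7] [ 0.1 -0.1  0.3]
```

```bash
python3 -m jog '-0.5 -2.4 1 0 0 0 1; -0.5 -2.4 1 0 0 0 0; -0.5 -2.4 1 0 0 0 -1; -0.5 -2.4 1 0 0 0 -1; -0.5 -2.4 1 0 0 0 -1; -0.5 -2.4 1 0 0 0 -1; -0.5 -2.4 1 0 0 0 -1; -0.5 -2.4 1 0 0 0 -1'
python3 - <<'E'
from h import *
rows([(464.6,-232,54,25)])
grab("wrist","w3")
E
```

```text
clock: 5.3
eef_pos: [464.0, -230.7, 53.5]
tool_rot: [3.14, -0.0, 0.441]
force: [0.5, -1.7, 1.2]
width: 25.0
now 5.3 [ 464.  -230.7   53.5] [ 1.7993e+02 -2.0000e-02  2.5240e+01] F [ 0.5 -1.7  1.2] w 25.0 q [ 0.13  0.77  0.43  2.03 -0.67  0.48 -0.07]
[ 0.   1.4 -0.5] [ 0.1 -0.   0.2]
```

View pics/w3.png

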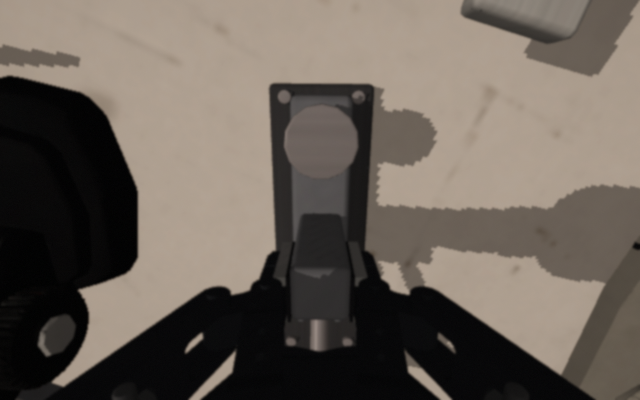

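The jaws now hold the column at a width of 25 mm, with the saddle at (321,142) and the jack square to the tool. Next I'll find the saddle's position in the tool frame and work out the goal pose.

```bash
python3 - <<'E'
from h import *
w=load("w3"); s=w["state"]; M=R.from_euler('xyz',s["tool_rot"])
for n,p,z in [("saddle",(321,142),55),("c1",(270,84),8),("c2",(375,85),8)]:
    q=ray(w,*p,z); print(n,q.round(1),"tool",M.inv().apply(q-s["eef_pos"]).round(1))
for off in (60,):
  for yaw in (9,):
    c=np.array([609.5,-247.5])-off*np.array([np.cos(np.radians(yaw)),np.sin(np.radians(yaw))]); print(c)
    rows([(464,-230.7,56,25.2),(510,-245,56,15),(c[0],c[1],56,yaw)])
E
```

```text
saddle [ 520.2 -204.1   55. ] tool [62.2 -0.1 -1.5]
c1 [ 533.3 -164.7    8. ] tool [ 90.9 -30.2  45.5]
c2 [ 559.4 -221.3    8. ] tool [90.3 32.1 45.5]
[ 550.23869956 -256.8860679 ]
now 5.35 [ 464.  -230.7   53.4] [ 1.7994e+02 -2.0000e-02  2.5240e+01] F [-0.1 -2.1  0.8] w 25.4 q [ 0.13  0.77  0.43  2.03 -0.67  0.48 -0.07]
[ 0.   0.  -2.6] [ 0.1 -0.   0. ]
[35.5 32.6 -2.5] [ 0.1 -0.  10.2]
[66.9 60.5 -2.5] [ 0.1 -0.  16.2]
```

```bash
python3 - <<'E'
from h import *
rows([(464,-230.7,63.5,25.2),(491,-266.3,63.5,9)])
E
python3 -m jog '0 0 -4 0 0 0 -1; 0 0 -8 0 0 0 -1; 0 0 -10 0 0 0 -1; 0 0 -10 0 0 0 -1'
python3 - <<'E'
from h import *
rows([(491,-266.3,63.5,9)])
grab("wrist","w4")
E
```

```text
now 5.35 [ 464.  -230.7   53.4] [ 1.7994e+02 -2.0000e-02  2.5240e+01] F [-0.1 -2.1  0.8] w 25.4 q [ 0.13  0.77  0.43  2.03 -0.67  0.48 -0.07]
[  0.    0.  -10.1] [ 0.1 -0.   0. ]
[  9.3  43.7 -10. ] [ 0.1 -0.  16.2]
clock: 5.85
eef_pos: [463.5, -229.9, 63.2]
tool_rot: [-3.141, 0.0, 0.441]
force: [0.8, 1.1, -8.5]
width: 25.3
now 5.85 [ 463.5 -229.9   63.2] [-1.7998e+02  1.0000e-02  2.5260e+01] F [ 0.8  1.1 -8.5] w 25.3 q [ 0.12  0.76  0.45  2.03 -0.66  0.5  -0.08]
[ 9.4 44.6 -0.3] [-0.   0.  16.3]
```

View pics/w4.png

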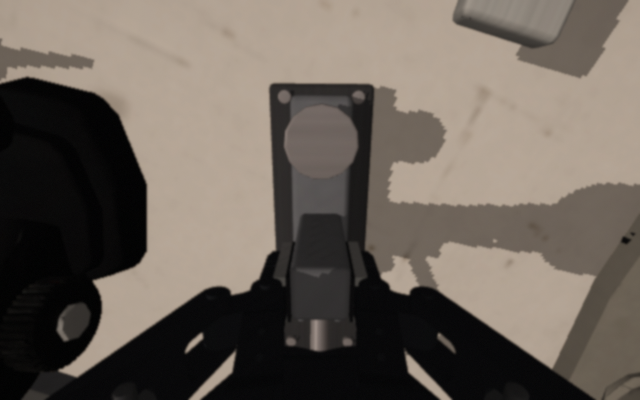

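The jack is off the worktop. The force reads −8.5 N and the saddle is still at (321,142), so it hasn't tilted. I'll move it to the staging pose.

```bash
python3 -m jog '2 11 0 0 0 4 -1; 5 22 0 0 0 8 -1; 7 33 0 0 0 12 -1; 9.4 44.6 0 0 0 16.2 -1; 9.4 44.6 0 0 0 16.2 -1; 9.4 44.6 0 0 0 16.2 -1'
python3 - <<'E'
from h import *
rows([(491,-266.3,63.5,9)])
grab("wrist","w5"); grab("top","t5"); rows([(491,-266.3,63.5,9)])
crop("t5",300,100,460,290,3.1,"t5c")
E
```

```text
clock: 6.65
eef_pos: [490.4, -265.5, 62.9]
tool_rot: [-3.14, 0.001, 0.159]
force: [-0.0, 0.3, -8.8]
width: 25.2
now 6.65 [ 490.4 -265.5   62.9] [-1.799e+02  6.000e-02  9.130e+00] F [-0.   0.3 -8.8] w 25.2 q [ 0.11  0.82  0.55  1.92 -0.72  0.61 -0.29]
[ 0.5  0.9 -0.6] [-0.1  0.1  0.1]
now 6.75 [ 490.6 -265.6   63.1] [-1.7992e+02  4.0000e-02  9.1100e+00] F [-0.5 -0.1 -8.4] w 25.4 q [ 0.11  0.81  0.55  1.92 -0.72  0.61 -0.29]
[ 0.3  0.8 -0.4] [-0.1  0.   0.1]
```

View pics/w5.png

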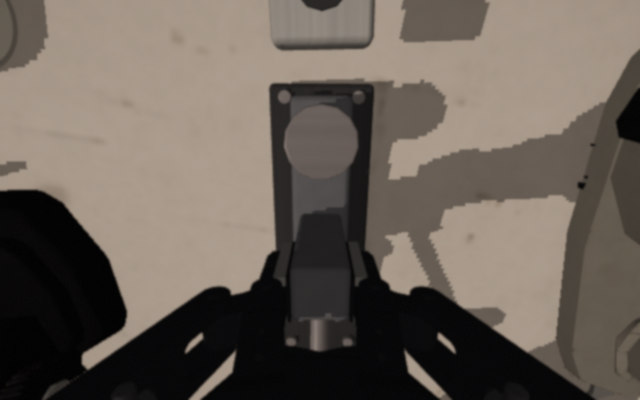

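View pics/t5c.png

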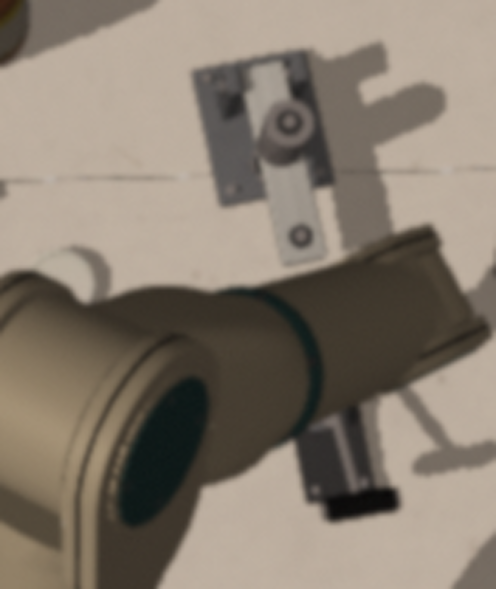

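The jack lies parallel to the beam. The beam end is at row 47, columns 272–373, and the saddle is at (321,142). I'll work out the remaining shift in tool axes.

```bash
python3 - <<'E'
from h import *
w=load("w5"); s=w["state"]; M=R.from_euler('xyz',s["tool_rot"])
crop("w5",250,0,400,200,3,"w5c")
def tl(p,z): return M.inv().apply(ray(w,*p,z)-s["eef_pos"]).round(2)
# jack raised ~10mm
sd=tl((321,142),65); print("saddle",sd)
a,b=tl((271,44),80),tl((373,44),80); print("beam edge L,R",a,b)
print("beam end mid",tl((322,42),80),tl((322,48),66))
P=cloud(w)
for v in (20,35,40,44,46,48,50,54): print(v,P[v,322].round(1))
for u in (266,268,270,272,274,276): print(u,P[30,u].round(1))
for u in (368,370,372,374,376,378): print(u,P[30,u].round(1))
print("saddle depth",P[142,321].round(1))
E
```

```text
saddle [62.06 -0.31 -2.15]
beam edge L,R [100.61 -19.46 -17.16] [100.61  19.37 -17.22]
beam end mid [ 1.0129e+02 -4.0000e-02 -1.7190e+01] [ 1.0163e+02  6.0000e-02 -3.1900e+00]
20 [ 597.7 -248.2   80. ]
35 [nan nan nan]
40 [ 591.4 -249.3   78.5]
44 [ 590.5 -249.4   75.7]
46 [ 590.  -249.5   74.8]
48 [ 589.9 -249.5   71.2]
50 [ 6.008e+02 -2.481e+02 -2.000e-01]
54 [ 598.6 -248.5   -0.8]
266 [ 606.5 -212.    -1.2]
268 [ 6.065e+02 -2.134e+02 -3.000e-01]
270 [ 591.9 -228.9   77. ]
272 [ 591.7 -230.    78.7]
274 [ 591.8 -230.7   78.5]
276 [ 591.6 -231.8   80.5]
368 [ 597.3 -265.9   79.6]
370 [ 597.4 -266.6   79.7]
372 [ 597.7 -267.5   78.6]
374 [ 6.169e+02 -2.780e+02 -2.000e-01]
376 [ 617.4 -279.4   -1.5]
378 [ 617.5 -280.6   -1. ]
saddle depth [ 551.5 -255.4   63.6]
```

View pics/w5c.png

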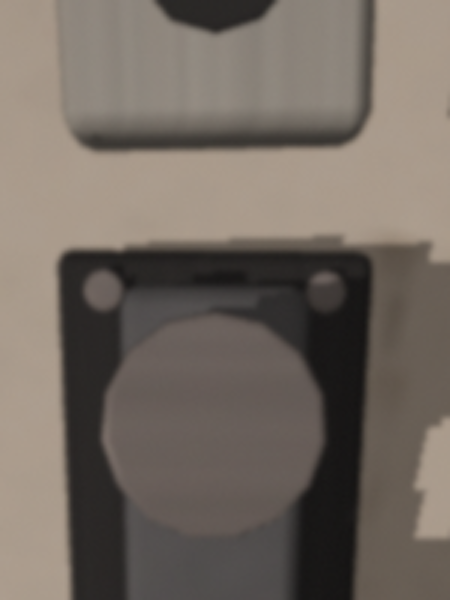

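```bash
python3 -m jog '0 0 4 0 0 0 -1; 0 0.3 7 0 0 0 -1; 0 0.3 7 0 0 0 -1; 0 0.3 7 0 0 0 -1'
python3 - <<'E'
from h import *
rows([(491,-266.3,56,9.1)])
E
```

```text
clock: 7.25
eef_pos: [491.2, -266.9, 56.3]
tool_rot: [3.142, 0.0, 0.158]
force: [1.6, 0.1, -8.7]
width: 25.5
now 7.25 [ 491.2 -266.9   56.3] [180.     0.     9.05] F [ 1.6  0.1 -8.7] w 25.5 q [ 0.11  0.83  0.54  1.92 -0.73  0.6  -0.28]
[-0.1 -0.6  0.3] [ 0.  0. -0.]
```

```bash
python3 -m jog '8 0 0 0 0 0 -1; 18 0 0 0 0 0 -1; 28 0 0 0 0 0 -1; 38 -0.3 0 0 0 0 -1; 48 -0.6 0 0 0 0 -1; 56 -0.6 0 0 0 0 -1; 60 -0.6 0 0 0 0 -1; 60 -0.6 0 0 0 0 -1'
python3 - <<'E'
from h import *
rows([(550.4,-256.2,56,9)])
grab("wrist","w6"); grab("scene","s6"); grab("top","t6");rows([(550.4,-256.2,56,9)])
crop("s6",260,200,480,360,3.6,"s6c");crop("t6",300,100,460,290,3.1,"t6c")
E
```

```text
clock: 8.25
eef_pos: [550.4, -256.7, 56.2]
tool_rot: [-3.142, 0.0, 0.158]
force: [-0.4, -0.2, -8.4]
width: 25.2
now 8.25 [ 550.4 -256.7   56.2] [-1.80e+02  1.00e-02  9.06e+00] F [-0.4 -0.2 -8.4] w 25.2 q [ 0.05  0.88  0.57  1.78 -0.71  0.7  -0.39]
[ 0.  -0.5  0.2] [-0.   0.   0.1]
now 8.4 [ 549.8 -256.9   56.3] [-1.7999e+02  4.0000e-02  9.0200e+00] F [-0.8 -0.6 -8.4] w 25.0 q [ 0.05  0.88  0.57  1.78 -0.71  0.7  -0.39]
[ 0.7 -0.6  0.3] [-0.  0.  0.]
```

View pics/w6.png

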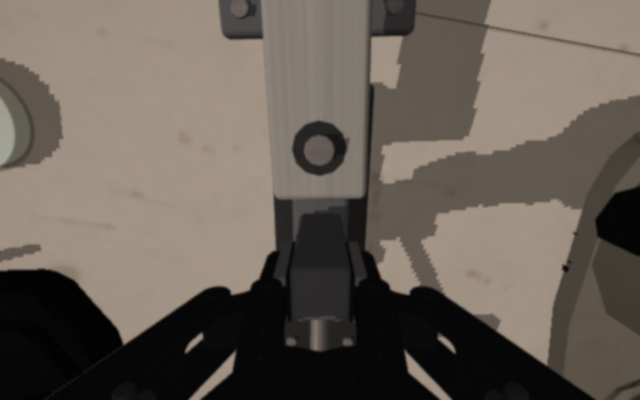

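View pics/s6c.png

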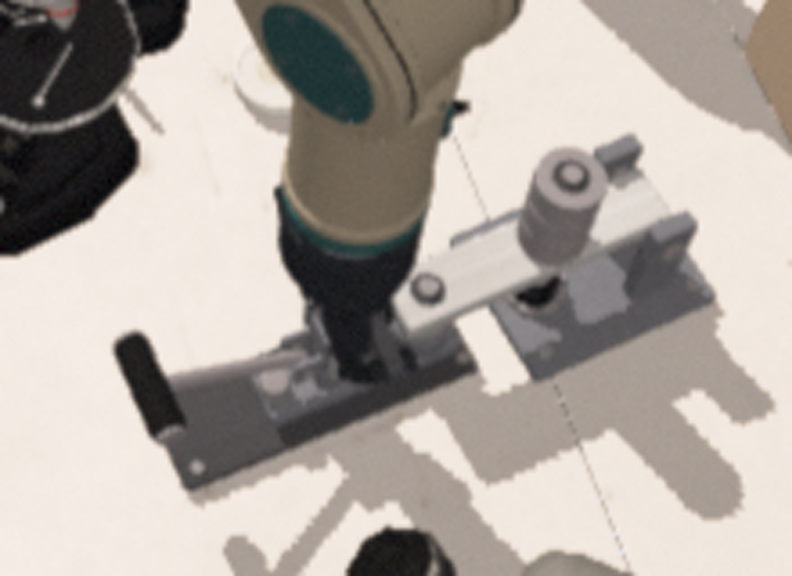

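View pics/t6c.png

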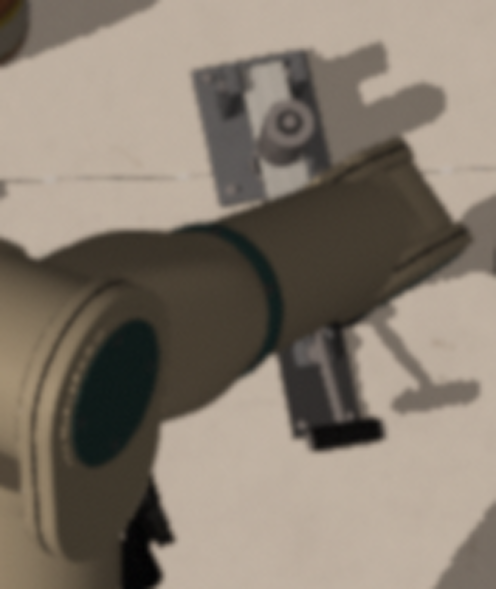

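The jack is under the beam. In the wrist view the bolt is at about (319,149) and the beam end mid at (321,198). I'll check the saddle offset from this.

```bash
python3 - <<'E'
from h import *
w=load("w6"); s=w["state"]; M=R.from_euler('xyz',s["tool_rot"])
crop("w6",240,80,400,220,4,"w6c")
def tl(p,z): return M.inv().apply(ray(w,*p,z)-s["eef_pos"]).round(2)
for zz in (80,84): print("bolt",tl((319.5,149),zz))
print("end mid",tl((321,197),78),tl((321,199),68))
P=cloud(w)
print(P[149,319].round(1),P[100:110,320].round(1)[::5])
E
```

```text
bolt [ 61.75  -0.99 -23.81]
bolt [ 62.3   -0.99 -27.81]
end mid [ 41.11  -0.36 -21.81] [ 37.08  -0.32 -11.81]
[ 612.1 -245.7   86.6] [[ 629.6 -243.3   79.1]
 [ 627.8 -243.6   78.5]]
```

View pics/w6c.png

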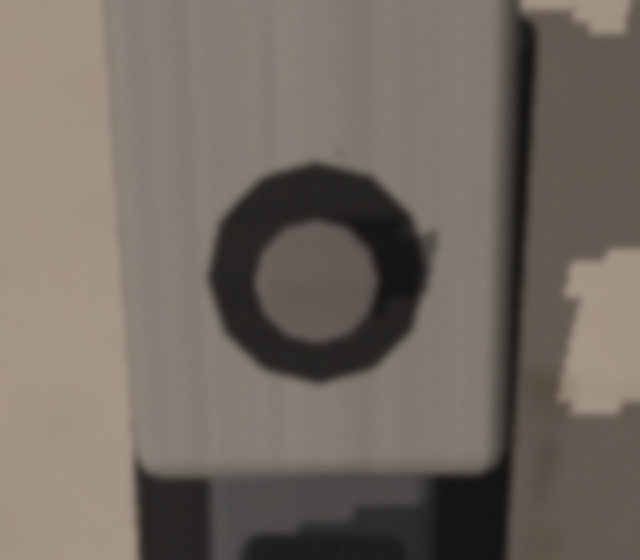

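```bash
python3 -m jog '0.4 -0.7 0 0 0 0 -1; 0.4 -0.7 1.5 0 0 0 -1; 0.4 -0.7 2.6 0 0 0 -1; 0.4 -0.7 2.8 0 0 0 -1; 0.4 -0.7 2.8 0 0 0 -1'
python3 - <<'E'
from h import *
rows([(550.4,-256.2,53.5,9)])
d=grab("wrist","w7")
crop("w7",240,80,400,220,4,"w7c")
E
```

```text
clock: 9.02
eef_pos: [550.6, -256.0, 53.5]
tool_rot: [-3.141, 0.0, 0.158]
force: [-0.0, -0.6, -8.6]
width: 25.4
now 9.025 [ 550.6 -256.    53.5] [-1.7999e+02  1.0000e-02  9.0500e+00] F [-0.  -0.6 -8.6] w 25.4 q [ 0.05  0.88  0.57  1.78 -0.71  0.69 -0.39]
[-0.2  0.2 -0. ] [-0.   0.   0.1]
```

View pics/w7c.png

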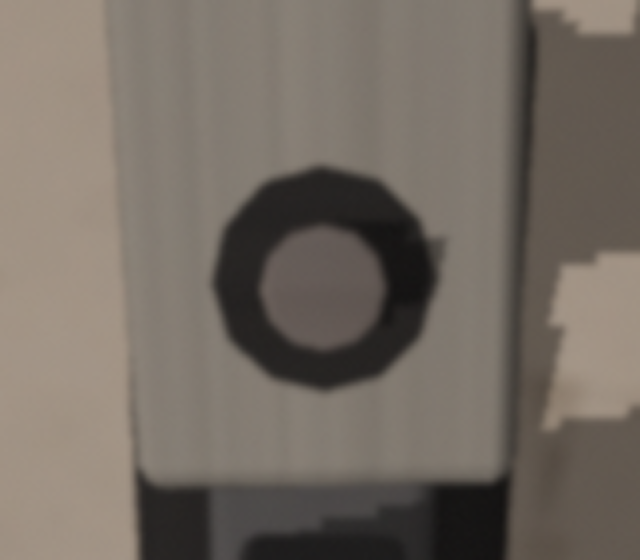

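The jack still hangs in the jaws at −8.6 N, so I'll lower it further in small steps.

```bash
python3 -m jog '0 0 0.4 0 0 0 -1; 0 0 0.8 0 0 0 -1; 0 0 0.8 0 0 0 -1'; python3 -m jog '0 0 0.4 0 0 0 -1; 0 0 0.6 0 0 0 -1; 0 0 0.6 0 0 0 -1'
```

```text
clock: 9.45
eef_pos: [550.6, -256.1, 53.4]
tool_rot: [-3.141, -0.0, 0.158]
force: [-2.7, 1.0, 3.2]
width: 25.8
clock: 9.82
eef_pos: [550.6, -256.2, 53.4]
tool_rot: [-3.141, -0.001, 0.158]
force: [-4.4, 2.1, 7.7]
width: 25.3
```

```bash
python3 - <<'E'
from h import *
w=grab("wrist","w8"); s=w["state"]; M=R.from_euler('xyz',s["tool_rot"])
crop("w8",240,80,400,220,4,"w8c")
E
python3 -m jog '0 0 -0.6 0 0 0 -1; 0 0 -0.6 0 0 0 -0.4; 0 0 -0.6 0 0 0 0.5; 0 0 -0.6 0 0 0 1; 0 0 -0.6 0 0 0 1; 0 0 -0.6 0 0 0 1'
```

```text
clock: 10.62
eef_pos: [550.9, -256.1, 52.6]
tool_rot: [3.141, -0.0, 0.158]
force: [0.6, -0.5, 0.1]
width: 85.3
```

View pics/w8c.png

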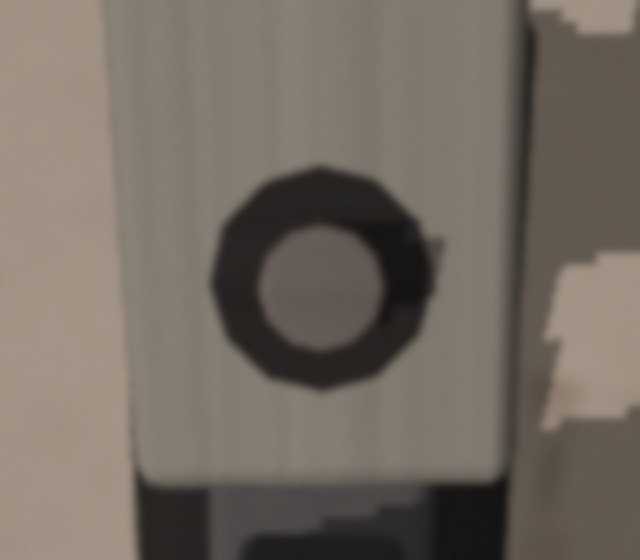

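```bash
python3 -m jog '0 0 -20 0 0 0 1; 0 0 -60 0 0 0 1; 0 0 -110 0 0 0 1; -30 0 -140 0 0 0 1; -75 0 -150 0 0 0 0; -115 0 -150 0 0 0 -1; -118 0 -150 0 0 0 -1; -118 0 -150 0 0 0 -1'
python3 - <<'E'
from h import *
rows([(434,-274.5,140,9)])
grab("wrist","w9"); grab("scene","s9"); grab("top","t9"); rows([(434,-274.5,140,9)])
crop("s9",260,200,480,360,3.6,"s9c");crop("t9",300,100,460,290,3.1,"t9c")
E
```

```text
clock: 11.62
eef_pos: [434.9, -274.8, 203.7]
tool_rot: [3.141, -0.002, 0.158]
force: [0.9, -0.4, 0.3]
width: 12.5
now 11.625 [ 434.9 -274.8  203.7] [ 1.7996e+02 -1.1000e-01  9.0400e+00] F [ 0.9 -0.4  0.3] w 12.5 q [ 0.02  0.57  0.74  1.94 -0.52  0.83 -0.36]
[-1.  -0.4 63.7] [ 0.  -0.1  0. ]
now 11.775 [ 435.4 -274.4  202.8] [ 1.7998e+02 -3.0000e-02  9.1500e+00] F [-0.8 -0.7  0.1] w -0.0 q [ 0.02  0.58  0.74  1.94 -0.52  0.83 -0.36]
[-1.4 -0.1 62.8] [ 0.  -0.   0.2]
```

View pics/w9.png

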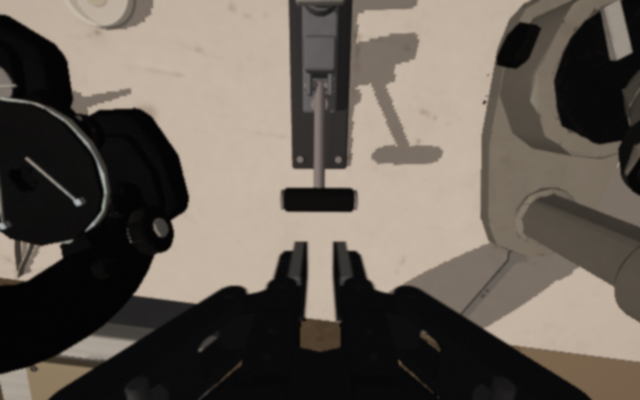

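View pics/s9c.png

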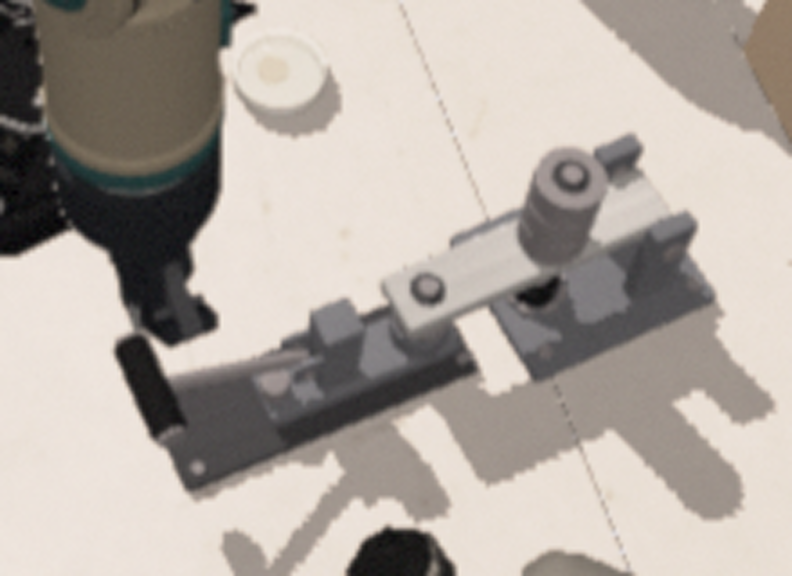

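View pics/t9c.png

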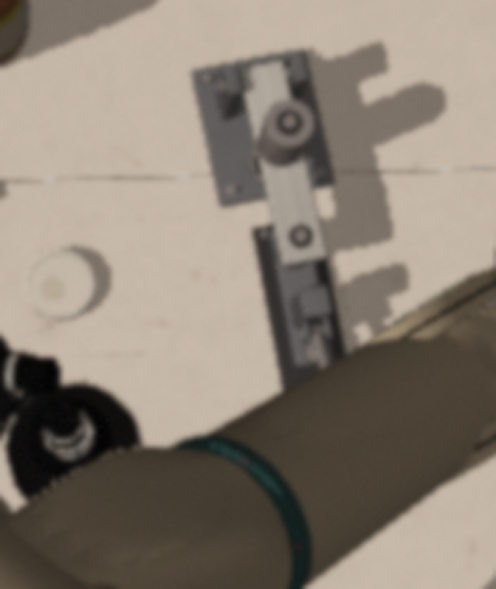

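The jack stands with its saddle under the beam, and the wrist view shows the bar at (320,199). I'll cross-check the placement and find the bar's offset in the tool frame.

```bash
python3 - <<'E'
from h import *
t=load("t9"); s9=load("s9"); w=load("w9"); s=w["state"]; M=R.from_euler('xyz',s["tool_rot"])
def T(u,v,z): return ray(t,300+u/3.1,100+v/3.1,z)[:2].round(1)
print("col",T(315,299,90),"bolt",T(300,236,84),"cornerFL",T(253,228,8))
def S(u,v,z): return ray(s9,260+u/3.6,200+v/3.6,z)[:2].round(1)
print("S col",S(337,320,90),"bolt",S(427,289,84),"bar",S(148,385,110),"cornerBR",S(190,490,8),"FR",S(476,366,8))
q=ray(w,320,199,112); print("bar",q.round(1),M.inv().apply(q-s["eef_pos"]).round(1))
q=ray(w,318,53,90); print("col?",q.round(1))
P=cloud(w); print(P[199,320].round(1),P[195,305].round(1))
for e in [(284,199),(356,199)]: print(ray(w,*e,105).round(1))
E
```

```text
col [ 551.3 -257.8] bolt [ 608.7 -248. ] cornerFL [ 632.8 -215. ]
S col [ 550.5 -255.9] bolt [ 609.3 -247.8] bar [ 432.8 -275.5] cornerBR [ 449.1 -303.8] FR [ 641.7 -272.4]
bar [ 439.6 -273.3  112. ] [ 4.7 -0.7 91.7]
col? [ 551.4 -253.9   90. ]
[ 438.9 -273.5  109.7] [ 440.1 -260.5  109. ]
[ 432.6 -243.3  105. ]
[ 442.3 -304.1  105. ]
```

```bash
python3 -m jog '-0.5 0 25 0 0 0 -1; -1 0 50 0 0 0 -1; -1 0 70 0 0 0 -1; -1 0 84 0 0 0 -1; -1 0 84 0 0 0 -1; -1 0 84 0 0 0 -1'
python3 - <<'E'
from h import *
rows([(434.2,-274.6,112,9)])
grab("wrist","w10"); d=grab("scene","s10"); rows([(434.2,-274.6,112,9)])
crop("s10",230,200,450,360,3.6,"s10c")
E
```

```text
clock: 12.52
eef_pos: [433.6, -275.1, 119.1]
tool_rot: [3.141, -0.001, 0.158]
force: [-0.1, 0.3, 0.1]
width: 0.1
now 12.525 [ 433.6 -275.1  119.1] [ 1.7996e+02 -3.0000e-02  9.0600e+00] F [-0.1  0.3  0.1] w 0.1 q [ 0.11  0.69  0.62  2.01 -0.66  0.64 -0.25]
[ 0.7 -0.4  7.1] [ 0.  -0.   0.1]
now 12.625 [ 433.7 -275.1  119.4] [ 1.7995e+02 -6.0000e-02  9.0600e+00] F [ 0.4 -0.7  0.8] w 0.2 q [ 0.11  0.69  0.62  2.01 -0.66  0.64 -0.25]
[ 0.6 -0.4  7.4] [ 0.1 -0.1  0.1]
```

View pics/s10c.png

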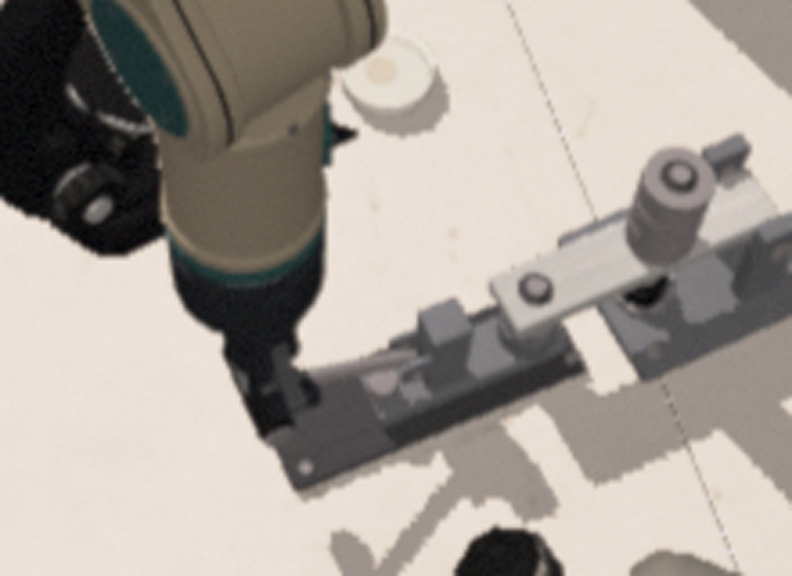

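View pics/w10.png

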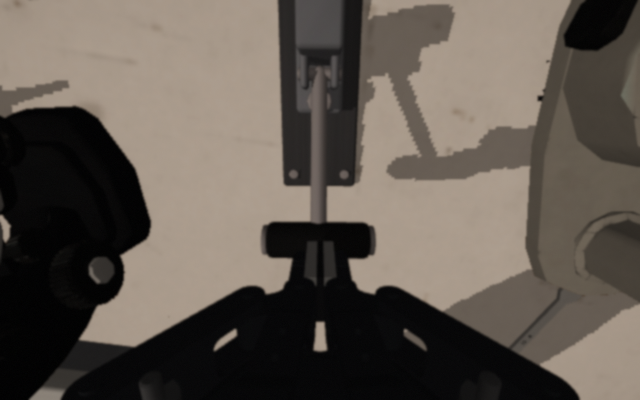

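The bar at (320,240) is under the closed fingertips and centred sideways. I'll check its offset along x quickly.

```bash
python3 - <<'E'
from h import *
w=load("w10"); s=w["state"]; M=R.from_euler('xyz',s["tool_rot"]); P=cloud(w)
for u in (285,352):
  for v in (224,232,240,248,256): print(u,v,M.inv().apply(P[v,u]-s["eef_pos"]).round(1))
E
```

```text
285 224 [ 12.8 -21.1  17.2]
285 232 [  9.9 -20.7  12.2]
285 240 [  6.6 -20.4   8.6]
285 248 [  1.7 -20.5   8.5]
285 256 [ -4.7 -21.   11. ]
352 224 [12.8 17.8 17.1]
352 232 [ 9.8 17.5 12.4]
352 240 [ 6.3 17.2  9.2]
352 248 [ 1.8 17.3  8.4]
352 256 [-5.  17.9 11.6]
```

```bash
python3 -m jog '2.5 0 4 0 0 0 -1; 2.5 0 8 0 0 0 -1; 1.5 0 12 0 0 0 -1; 0 0 16 0 0 0 -1; -1.5 0 20 0 0 0 -1; -1.5 0 20 0 0 0 -1'
python3 - <<'E'
from h import *
grab("scene","s11"); rows([(434.2,-274.6,71,9)])
crop("s11",230,200,450,360,3.6,"s11c")
E
```

```text
clock: 13.38
eef_pos: [430.8, -275.2, 98.6]
tool_rot: [-3.141, 0.001, 0.157]
force: [-3.0, 0.4, 6.6]
width: -0.0
now 13.425 [ 430.8 -275.2   98.7] [-1.7997e+02  5.0000e-02  9.0000e+00] F [-4.3  0.9  6.9] w 0.2 q [ 0.14  0.71  0.58  2.03 -0.69  0.6  -0.22]
[ 3.5 -0.  27.7] [-0.  0.  0.]
```

View pics/s11c.png

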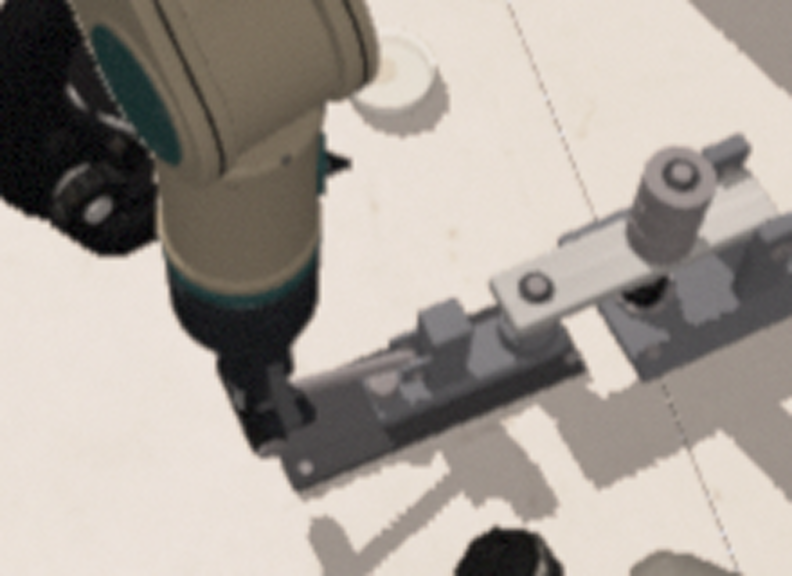

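The press is working and the jack hasn't moved: its column is still at (443,325) in the crop. There is a sideways drag of −4 N, so I'll lead the motion back more along the arc.

```bash
python3 -m jog '-1.6 0 1 0 0 0 -1; -2.6 0 5 0 0 0 -1; -3.6 0 9 0 0 0 -1; -4.4 0 14 0 0 0 -1; -5 0 18 0 0 0 -1; -5.4 0 22 0 0 0 -1; -5.4 0 22 0 0 0 -1'
python3 - <<'E'
from h import *
grab("scene","s12"); rows([(434.2,-274.6,71,9)])
crop("s12",230,200,450,360,3.6,"s12c")
E
```

```text
clock: 14.3
eef_pos: [424.5, -276.1, 76.5]
tool_rot: [-3.141, 0.002, 0.157]
force: [-5.0, 0.4, 7.2]
width: -0.2
now 14.35 [ 424.5 -276.1   76.5] [-1.7995e+02  1.2000e-01  8.9800e+00] F [-6.1  0.3  6.8] w -0.1 q [ 0.17  0.74  0.53  2.05 -0.73  0.54 -0.18]
[9.8 0.1 5.5] [-0.   0.1 -0. ]
```

View pics/s12c.png

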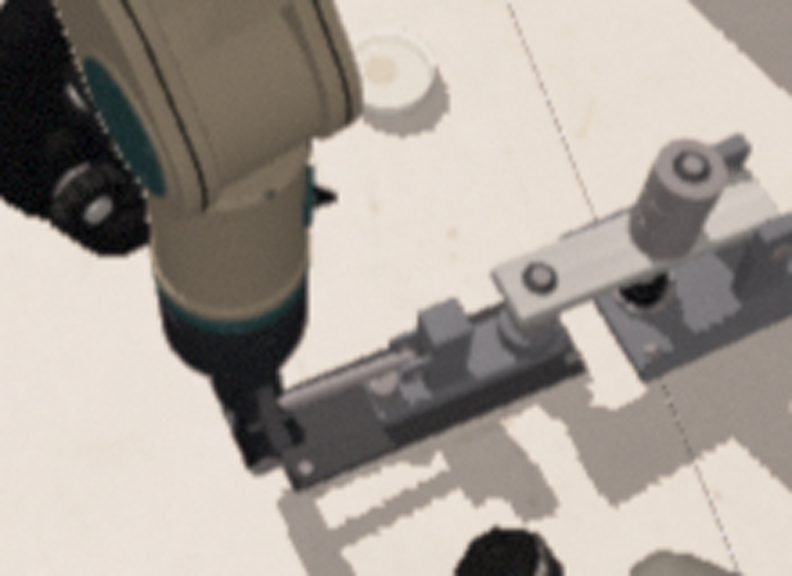

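```bash
python3 -m jog '-2.5 0 2 0 0 0 -1; -2.5 0 4 0 0 0 -1; -3 0 6 0 0 0 -1; -3 0 6 0 0 0 -1'
python3 -m jog '0 0 1 0 0 0 -1; 0 0 2 0 0 0 -1; 0 0 2 0 0 0 -1'
```

```text
clock: 14.85
eef_pos: [423.7, -276.3, 70.9]
tool_rot: [-3.141, -0.001, 0.158]
force: [-2.3, 1.4, 7.7]
width: 0.1
clock: 15.22
eef_pos: [423.6, -276.4, 70.0]
tool_rot: [-3.141, -0.002, 0.157]
force: [-4.0, 2.2, 19.1]
width: -0.2
```

The force rose to 19 N at z = 70, so the handle is on its lower stop. I'll check the picture.

```bash
python3 - <<'E'
from h import *
d=grab("scene","s13"); P=cloud(d)
crop("s13",230,200,450,360,3.6,"s13c")
s0=cloud(load("s10"))
print(P[276:282,378:381,2].mean(), s0[276:282,377:380,2].mean())
E
```

```text
100.59769496431714 86.23681865562723
```

View pics/s13c.png

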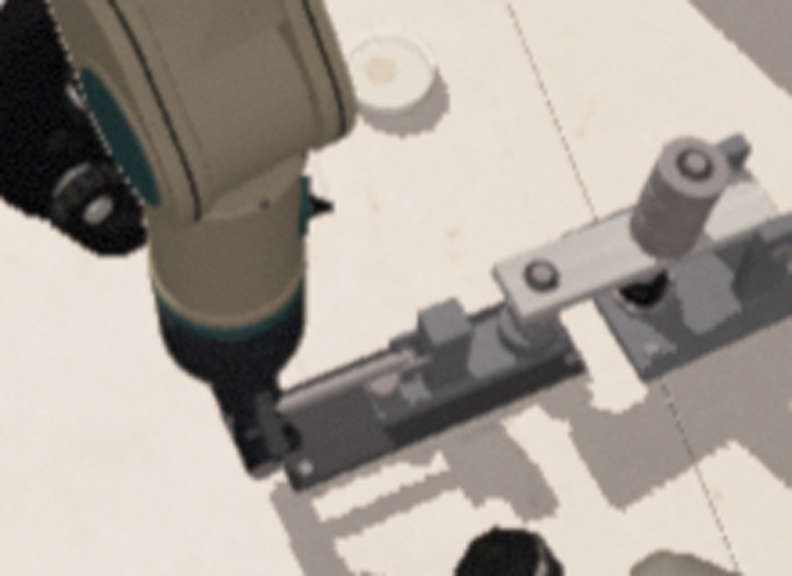

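```bash
python3 -m jog '0 0 -3 0 0 0 -1; 1 0 -8 0 0 0 -1; 2 0 -14 0 0 0 -1; 3.5 0 -20 0 0 0 -1; 5 0 -26 0 0 0 -1; 7 0 -32 0 0 0 -1; 9 0 -38 0 0 0 -1; 11.5 0 -44 0 0 0 -1'
python3 -m jog '1 0 -4 0 0 0 -1; 1 0 -10 0 0 0 -1; 1 0 -10 0 0 0 -1'
python3 - <<'E'
from h import *
d=grab("scene","s14"); P=cloud(d); crop("s14",230,200,450,360,3.6,"s14c")
print(P[276:282,377:380,2].mean())
w=grab("wrist","w14"); s=w["state"]; M=R.from_euler('xyz',s["tool_rot"]); P=cloud(w)
for u in (285,352):
  for v in (216,224,232,240,248,256): print(u,v,M.inv().apply(P[v,u]-s["eef_pos"]).round(1))
rows([(434,-275,119,9)])
E
```

```text
clock: 16.27
eef_pos: [434.8, -274.5, 112.9]
tool_rot: [3.142, 0.0, 0.158]
force: [-0.4, 0.2, -0.6]
width: -0.0
clock: 16.65
eef_pos: [435.6, -274.5, 123.0]
tool_rot: [3.141, -0.0, 0.158]
force: [0.1, -0.0, -0.7]
width: -0.3
86.6219488327127
285 216 [-22.5 -34.4 123.7]
285 224 [ 11.2 -21.6  21. ]
285 232 [  8.7 -21.   14.9]
285 240 [  4.3 -21.   13.5]
285 248 [ -0.3 -21.   12.4]
285 256 [ -6.3 -21.4  14. ]
352 216 [-22.6  30.1 124. ]
352 224 [11.4 18.3 20.6]
352 232 [ 8.2 17.9 16. ]
352 240 [ 5.2 17.5 11.6]
352 248 [ 0.  17.7 11.9]
352 256 [-6.  18.1 13.5]
now 16.75 [ 435.5 -274.3  122.6] [-1.7999e+02  2.0000e-02  9.0500e+00] F [0.5 0.3 0.8] w 0.0 q [ 0.1   0.68  0.62  2.01 -0.65  0.66 -0.26]
[-1.6  0.5  3.6] [-0.  0.  0.]
```

View pics/s14c.png

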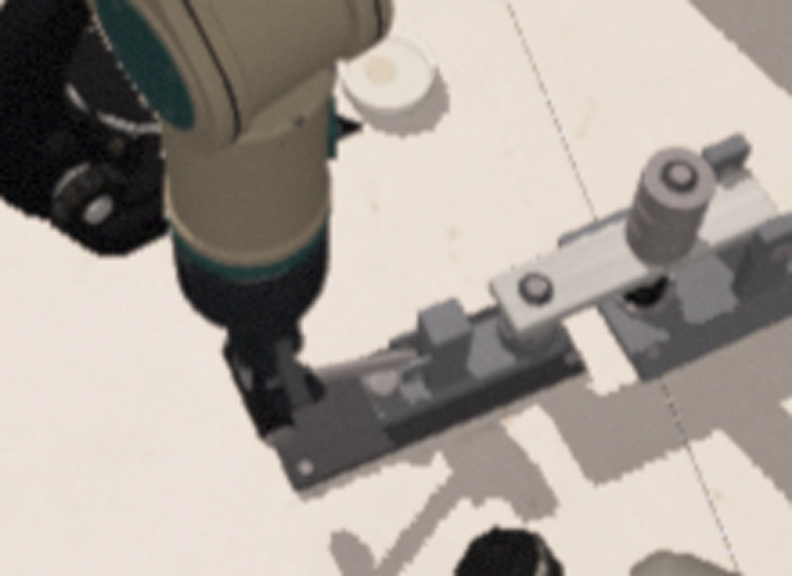

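View pics/w14.png

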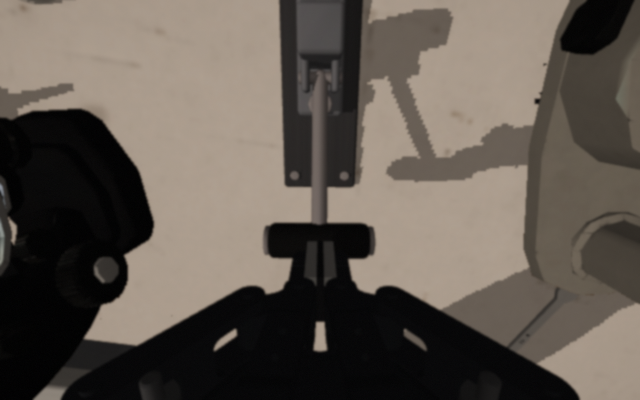

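The beam rests again at 86.6 mm, against 86.2 before the trial. The handle is fully up with the tool clear of it, and the jack hasn't moved. Now the second press.

```bash
python3 -m jog '2 0 6 0 0 0 -1; 2 0 11 0 0 0 -1; 0 0 16 0 0 0 -1; -2 0 21 0 0 0 -1; -4 0 26 0 0 0 -1; -5.5 0 31 0 0 0 -1; -7 0 36 0 0 0 -1; -8 0 41 0 0 0 -1'
python3 -m jog '-1 0 4 0 0 0 -1; -2 0 8 0 0 0 -1; -2.5 0 11 0 0 0 -1; -2.5 0 12 0 0 0 -1; -2.5 0 12 0 0 0 -1'
```

```text
clock: 17.75
eef_pos: [426.7, -275.6, 81.6]
tool_rot: [-3.141, 0.001, 0.157]
force: [-3.9, 0.5, 6.0]
width: -0.4
clock: 18.38
eef_pos: [424.8, -275.9, 70.5]
tool_rot: [-3.141, -0.0, 0.157]
force: [-3.8, 3.1, 12.9]
width: 0.1
```

```bash
python3 -m jog '-0.7 0 1 0 0 0 -1; -0.7 0 1.3 0 0 0 -1; -0.7 0 1.3 0 0 0 -1; -0.7 0 1.3 0 0 0 -1; -0.7 0 1.3 0 0 0 -1; -0.7 0 1.3 0 0 0 -1'
python3 - <<'E'
from h import *
d=grab("scene","s15"); P=cloud(d); crop("s15",230,200,450,360,3.6,"s15c")
print(P[276:282,378:381,2].mean()); grab("top","t15"); crop("t15",250,80,450,260,3.2,"t15c"); grab("wrist","w15")
rows([(424,-276,70,9)])
E
```

```text
clock: 19.12
eef_pos: [424.7, -275.9, 69.9]
tool_rot: [-3.141, -0.002, 0.158]
force: [-3.5, 3.4, 21.4]
width: -0.0
100.7691514873426
now 19.275 [ 424.7 -275.9   69.9] [-1.7995e+02 -1.2000e-01  9.0300e+00] F [-3.8  3.3 20.8] w 0.1 q [ 0.19  0.75  0.52  2.06 -0.74  0.52 -0.16]
[-0.8 -0.  -0.1] [-0.1 -0.1  0. ]
```

View pics/s15c.png

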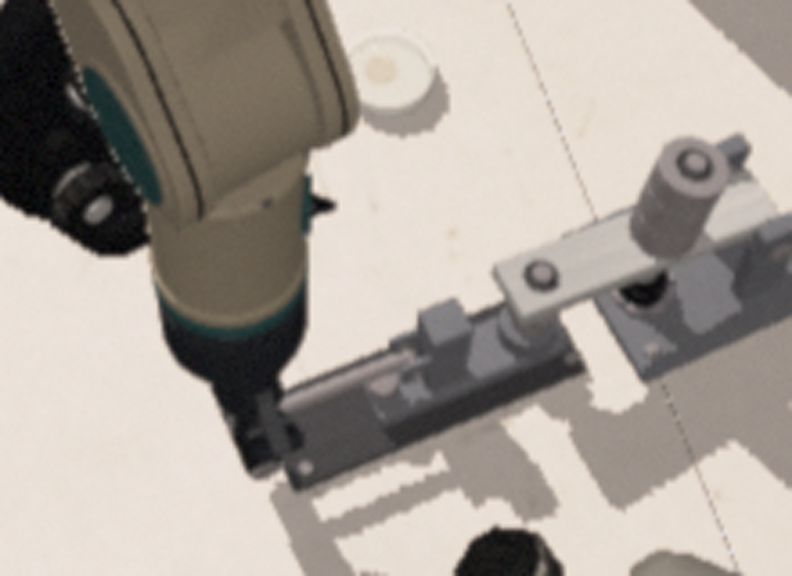

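View pics/t15c.png

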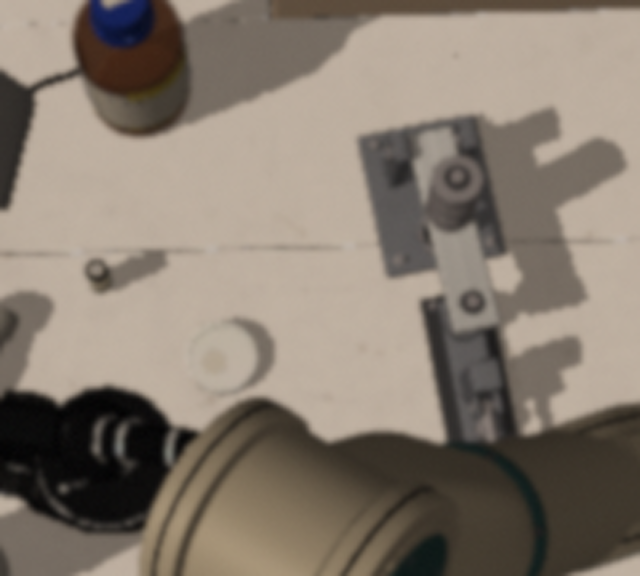

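View pics/w15.png

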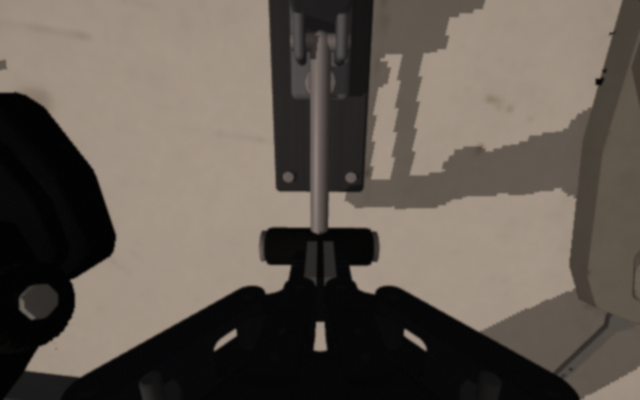

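The handle is held on its stop by the fingertips at 21 N, and the bar at (320,245) is under them. The beam is up at 100.8 mm, the jack is in place, and the dish and vial haven't moved. I'm handing the job in.

```bash
python3 - <<'E'
from h import *
ctrl.finish_job()
s=ctrl.read_state(); print(s["clock"],s["eef_pos"],s["force"])
E
```

```text
the job is handed in; nothing more can be done
the job is handed in; nothing more can be done
```

I placed the jack with its saddle under the lift pad, pumped it once fully down and back up, then pressed the handle down again. I handed the job in at about 19.3 s while holding it down.

- **Trial pump:** the handle reached its lower stop at 19 N, and the bolt head above the pad rose about 14 mm. After I let it up, the bolt head was back at 86.6 mm, against 86.2 mm before.
- **Final hold:** the fingertips hold the handle on its stop with about 21 N at z = 69.9 mm. The bolt head stands at 100.8 mm, so the jack is holding the beam up. The robot never touched the beam.
- **Saddle position:** the cameras put it within about 0.5 to 2 mm of the pad centre. They disagreed by 1–2 mm, which is within calibration. The jack did not visibly shift while pumping, even with a sideways drag of up to 6 N on the handle.
- **Other objects:** in the last pictures I could see no change in the petri dish or the vial. I did not check the sample or the lamp tube separately, but the robot did not work near either.

I could not read the state after handing in, because the interface was already closed, so the final second is unchecked.

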